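Load a stepped steel block into a sprung bench fixture

ROBOT

A 7-joint arm with a two-finger parallel gripper is mounted at the origin on the work surface. World frame = base frame: x ahead of the robot, y to its left, z up, the work surface at z = 0. Lengths are in mm, angles in rad, forces in N, time in s.
With the tool pointing down it reaches from about 400 to 875 mm from the base axis. Payload 4.4 kg.
Tool frame: the origin (TCP) lies midway between the tips of the shut fingers; the grasp point (between the pads) lies 19 mm behind it; z points along the fingers, y is the line along which they close (so a half turn about z gives the same grasp; the last joint's range is limited). The gripper opens to 85 mm and grips with 20 to 120 N. Pads are 22 mm wide; open, the fingers measure 114 mm over their backs; the gripper's body (76 mm by 85 mm) begins 54 mm behind the grasp point. The pads swing forward as they close: fully open they stand 13 mm farther back than shut.
Start: joints at [1.125, 0.628, 0.038, 1.517, -0.027, 0.996, -0.02], TCP at [241.006, -603.684, 231.313] pointing down, gripper open.
Joint ranges: [-3.06, 3.06], [-0.37, 2.12], [-1.25, 1.32], [0.18, 2.47], [-1.1, 4.24], [0.23, 1.98], [-2.94, 2.94]. Speed limits (rad/s): [2.57, 2.57, 3.14, 3.14, 3.14, 3.14, 3.14].

INTERFACE

Orientations are given as [roll, pitch, yaw] about the fixed x, y, z axes, in that order (R = Rz(yaw) Ry(pitch) Rx(roll)).
In Python, from cell import ctrl gives the robot as it stands. The module is installed in compiled form; this text tells all that it offers.
- The arm moves only by the tool step_arm, never from a script. Its argument "commands" is one flat list of numbers, 7 for each row, row after row: the shift along the tool's x, y, z in cm, then the turn, a rotation vector about the tool's x, y, z in rad, then the opening, from 0 (shut) to 1 (fully open). A call has 1 to 10 rows; each row is the pose to reach, as a shift and turn from the pose commanded when the call began, along the tool's axes at that moment; what a row does not reach only later rows make up. A row lasts 1/10 s, in which the tool goes at most 50 mm and 8.59 degrees, less where a joint would pass 70% of its speed; a pose out of reach is approached as far as the arm can. A call with a gripper value outside its range is refused whole. The fingers move at their own pace and stop on an object; the grip force is fixed at half the most. Time passes only in rows, so rows that repeat a pose let the fingers close. It gives the time, the measured TCP pose, the force, the opening and the grip force at its end, in the units of the state.
- ctrl.read_state(): the state, without advancing time (a new reading comes with each control period).
- ctrl.get_image(name): name is "scene" or "top" or "wrist"; returns a dict with "image" (420x560x3 uint8, red, green, blue), "range_z" (420x560 float32, mm along the optical axis (not along the pixel's ray), 0 where there is no reading), "vfov" (degrees; the focal length in pixels is half the picture's height over the tangent of half this angle, whatever the lens; pixels are square), "cx", "cy" (the principal point, pixels), "world_to_cam" (4x4, takes a point from world to camera coordinates). Camera axes: x right, y down, z forward; pixel columns grow to the right and rows downward; lengths in mm; the calibration is good to about 2 mm. The wrist camera is an equidistant fisheye: a pixel r from the principal point sees the ray r / f radians off the axis. A picture is of the moment at which its call begins.
- ctrl.finish_job(): hands the job in; it is judged then, once.
The state is a dict: "clock": time; "qpos": joint angles; "qd": joint speeds; "tau": joint torques, N m; "eef_pos": TCP position; "tool_rot": TCP orientation; "force": force on the tool from outside, world axes, zero at the start; "torque": the same for the moment, N m; "width": finger opening in mm; "gripper_force": force on a finger pad.
Only numpy, scipy, OpenCV 4.12 (cv2) and the standard library are available. Lean on these libraries where they do the work, as an engineer would, in place of code of your own. Each camera call takes 0.05 s, during which the arm holds its last target. There are 200 camera calls.

TASK

Lay the stepped steel block, step side up, in the nest on the fixture's sprung platform, then push it down and keep it down until the sliding catch has come right across over the edge of the platform. Leave the block lying in the latched-down platform, and leave the plain block, the file and the hammer where they are.

Things in the scene. Friction and masses are not known exactly. Their poses are not given: they have to be found in the camera images.
- stepped_block: The workpiece: bright steel block, about 0.4 kg. Base 36 mm (x) by 64 mm (y), 14 mm high; a raised step over the middle 34 mm of the length, full 36 mm wide, rises to a flat top 32 mm above the underside. Starts flat on the bench, step up. Origin: centre of its underside, z up. Fits either way round. Grip it in mid-length across x, where the sides are flush over the full height.
- fixture: Loading fixture, fixed to the bench: red base plate 110 mm (x) by 200 mm (y from -78 to +122), 12 mm thick. In its middle the sprung platform, a steel plate 64 mm (x) by 100 mm (y), 10 mm thick; beyond its +y end the sliding catch between two red cheeks (x within 18 mm, y 59 to 93 mm, tops 56 mm above the bench). Origin on the bench below the platform's centre, z up.
- nest (a point): Centre of the platform's top face, where the block's underside centre belongs; 50 mm above the bench when up, moves with the platform. Axes as the fixture's: block's 64 mm along y, 36 mm along x. Four corner angles stand 70 mm (y) by 42 mm (x) apart inside, 6 mm high with lips flared to 10 mm; they cover only the last few mm of the block's sides, so mid-length is open for fingers.
- stage (a joint): Travel of the sprung platform: 0 = up, 0.020 m = down at its stop. The spring takes 9 N to start (the block's own weight does not sink it) and 17 N at the stop. The catch can pass over it once it is pushed past 0.013 m; latched, it stays at about 0.013 m when let go.
- bolt (a joint): Sliding catch: flat steel tongue 16 mm wide with an upright pin, 10 mm thick, top 68 mm above the bench, 97 mm from the nest centre when back. 0 = held back by the platform's edge; 0.009 m = right across over it (moved to the fixture's -y). Sprung and damped: creeps across by itself in about a second while the platform is held past 0.013 m; let go too soon, it jams part-way.
- plain_block: Bystander: a plain steel block without a step, 36 x 64 x 20 mm. Origin at the centre of its underside.
- file: Bystander: a flat file with a wooden handle, 340 mm long, lying on the bench. Origin on the bench 190 mm from the handle's end, x along it towards the blade's tip.
- hammer: Bystander: a hammer with a wooden handle lying on the bench, x along it from handle to head. Origin under it, on the bench.
Mind the look-alikes: they are no part of the job. What is shaped like the stepped_block but green is not meant. Several things have the shape of the fixture; the one meant has the colours described above.

How it is judged:
By the outcome, as a careful person would: the job done as asked, in the order asked, and still so for the second after the job is handed in, with the robot touching nothing.
It also fails if it takes over 42 s, if anything falls off the work surface, if the arm or the gripper's body presses on something with over 40 N, if the wrist force passes 120 N, or if a joint passes its speed limit or range.

## Working session

There is one attempt and no reset: what is moved stays moved. The work goes in short steps, Python scripts to look and compute and a tool call to move; the robot and the scene stay as the last step left them, time stands still between calls to the robot, and variables do not carry over. Pictures are saved under pics/ and viewed, at most 10 in all, crops included, and the job is handed in when it is done.

Besides the shell and the picture viewer there is one more tool, called after "Emit:" as name(argument=value, ...), one argument or row to a line, values as JSON. step_arm: Moves the arm, as the interface text tells. Its arguments: {"type":"object","properties":{"commands":{"type":"array"}},"required":["commands"]}

```bash
mkdir -p pics; cat > h.py <<'E'
import numpy as np, cv2
from cell import ctrl
def cam(name):
    d=ctrl.get_image(name); d['f']=210/np.tan(np.radians(d['vfov'])/2); np.savez('%s.npz'%name,**d); return d
def cloud(d,fish=False):
    v,u=np.mgrid[0:420,0:560]; x=(u-d['cx'])/d['f']; y=(v-d['cy'])/d['f']
    if fish:
        r=np.hypot(x,y)+1e-9; k=np.tan(np.minimum(r,1.5))/r; x=x*k; y=y*k
    z=d['range_z']; P=np.stack([x*z,y*z,z,np.ones_like(z)],-1)
    return (P@np.linalg.inv(d['world_to_cam']).T)[...,:3]
def save(n,d): cv2.imwrite('pics/'+n,d['image'][...,::-1])
E
python3 - <<'E'
from h import *
s=ctrl.read_state(); print(s)
for n in('top','scene'):
    d=cam(n); save(n+'1.png',d); print(n,d['vfov'],d['cx'],d['cy'],(d['range_z']>0).mean(), np.linalg.inv(d['world_to_cam'])[:3,3])
E
```

```text
{'clock': 0.0, 'qpos': array([ 1.12516795,  0.6293663 ,  0.03843846,  1.51839396, -0.02700132,
        0.99628679, -0.01996009]), 'qd': array([ 0.00089712,  0.00130233,  0.0009154 , -0.00052081,  0.00015105,
       -0.00080482,  0.00154645]), 'tau': array([-4.83693111e-04, -5.63405764e+01,  1.22578505e+00, -1.93444723e+01,
        1.10277216e-02,  1.04501290e-02,  1.09567156e-05]), 'eef_pos': array([ 240.78657903, -603.06951119,  230.36765106]), 'tool_rot': array([-3.13965633e+00,  2.39130723e-05,  3.79869824e-01]), 'force': array([-0.07032258,  0.21566765,  0.21817535]), 'torque': array([0.00569037, 0.01228906, 0.01600643]), 'gripper_force': 0.0, 'width': 85.33381474467745}
top 57.520124302747845 283.5892090155167 213.678888480908 0.9960374149659864 [370.38602365  -8.98090207 900.55995036]
scene 56.651219175080286 280.4023837732744 210.11372432225895 0.9959821428571428 [1138.38759436 -161.65869148  810.17072819]
```

View pics/top1.png

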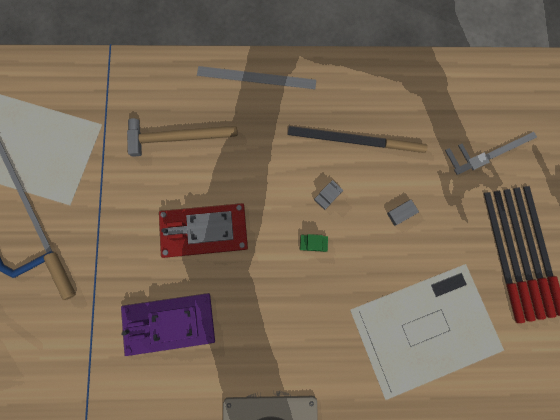

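View pics/scene1.png

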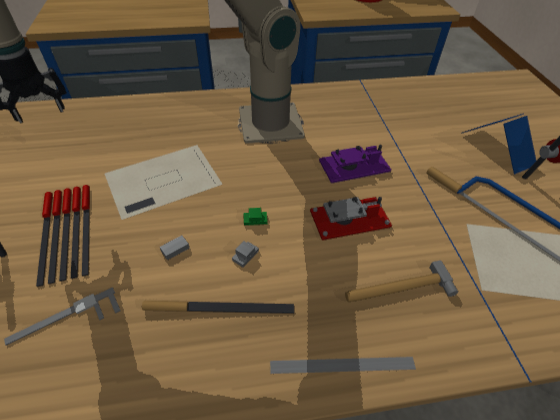

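The top view shows the stepped block at (328,193), the red fixture at (203,230) with its catch on the left (+y), the plain block at (403,211), the file at (355,138) and the hammer at (180,135). The scene view agrees. Next I measure.

```bash
python3 - <<'E'
from h import *
for n in('top','scene'):
    d=dict(np.load(n+'.npz')); P=cloud(d); hsv=cv2.cvtColor(d['image'],cv2.COLOR_RGB2HSV)
    b=(((hsv[...,0]<6)|(hsv[...,0]>174))&(hsv[...,1]>150)&(hsv[...,2]>50))
    reg=(abs(P[...,0]-340)<120)&(abs(P[...,1]-150)<140)
    m=b&reg&(abs(P[...,2]-12)<5); q=P[m]; r=cv2.minAreaRect(q[:,:2].astype('f')); print(n,'plate',r,np.median(q[:,2]))
    c=np.array(r[0])
    g=reg&(hsv[...,1]<80)&(abs(P[...,2]-50)<5)&(np.hypot(P[...,0]-c[0],P[...,1]-c[1])<90)
    q=P[g]; print('platform',cv2.minAreaRect(q[:,:2].astype('f')),np.median(q[:,2]),len(q))
    for nm,cx,cy in(('step',(328,193),0),('plain',(403,211),0)):
        dt=np.load('top.npz'); 
        Pt=cloud(dict(dt)); c0=Pt[cx[1],cx[0]]
        near=np.hypot(P[...,0]-c0[0],P[...,1]-c0[1])<55
        for lo,hi in((8,40),(26,40)):
            m=near&(P[...,2]>lo)&(P[...,2]<hi)
            if m.sum()>10: print(nm,lo,cv2.minAreaRect(P[m][:,:2].astype('f')),m.sum(),np.percentile(P[m][:,2],[10,50,90]).round(1))
E
```

```text
top plate ((443.3731994628906, 153.1388397216797), (49.34373474121094, 198.5810546875), 4.953142166137695) 11.279331234235428
platform ((449.3061218261719, 158.4669189453125), (150.98236083984375, 20.134580612182617), 89.54586791992188) 49.23982827772136 309
step 8 ((555.7763671875, -140.47622680664062), (36.03908157348633, 65.59668731689453), 45.29977798461914) 409 [12.5 29.  32.6]
step 26 ((555.9349365234375, -140.6920166015625), (35.852970123291016, 34.49153137207031), 46.037540435791016) 224 [29.1 31.1 33.1]
plain 8 ((511.4110107421875, -315.1827087402344), (35.80944061279297, 64.0133285522461), 28.909488677978516) 422 [16.9 19.3 21.4]
scene plate ((437.9350891113281, 148.57427978515625), (43.18613052368164, 201.1306610107422), 0.06962165236473083) 10.760123082819007
platform ((450.95196533203125, 128.1134033203125), (98.50162506103516, 17.81235694885254), 89.65426635742188) 49.1606351450593 124
step 8 ((558.6961669921875, -143.97665405273438), (36.67653274536133, 64.45349884033203), 43.335445404052734) 368 [11.6 24.2 32.2]
step 26 ((558.8609008789062, -143.94070434570312), (35.1105842590332, 34.887813568115234), 45.75547790527344) 173 [29.1 30.9 32.7]
plain 8 ((514.2028198242188, -319.2470397949219), (38.808067321777344, 64.64080047607422), 31.71477508544922) 358 [13.1 18.8 20.6]
```

```bash
python3 - <<'E'
from h import *
for n in('top','scene'):
    d=dict(np.load(n+'.npz')); P=cloud(d); hsv=cv2.cvtColor(d['image'],cv2.COLOR_RGB2HSV)
    b=(((hsv[...,0]<6)|(hsv[...,0]>174))&(hsv[...,1]>150)&(hsv[...,2]>50))
    reg=(abs(P[...,0]-470)<110)&(abs(P[...,1]-150)<140)
    m=b&reg&(abs(P[...,2]-12)<5); q=P[m]; print(n,'plate',cv2.minAreaRect(q[:,:2].astype('f')),np.median(q[:,2]))
    g=reg&(hsv[...,1]<80)&(abs(P[...,2]-50)<4); q=P[g]; 
    k=g.astype('u1'); k=cv2.morphologyEx(k,cv2.MORPH_OPEN,np.ones((5,5)))>0; q=P[k]
    print('platform',cv2.minAreaRect(q[:,:2].astype('f')),np.median(q[:,2]),len(q))
    m=reg&(P[...,2]>62)&(P[...,2]<75); print('pin?',P[m].mean(0),m.sum())
E
```

```text
top plate ((472.7536926269531, 155.88934326171875), (108.02444458007812, 199.11520385742188), 5.11112642288208) 11.289379478176158
platform ((474.836669921875, 135.12405395507812), (63.02079772949219, 102.47081756591797), 4.227138996124268) 49.328200438431395 931
pin? [467.34067103 221.98770862  66.18162997] 22
scene plate ((476.3610534667969, 151.3843536376953), (111.10126495361328, 198.9897918701172), 5.2226972579956055) 10.742267546377832
platform ((477.4781799316406, 124.91954040527344), (66.01309967041016, 85.12886810302734), 29.451255798339844) 49.031616422498246 395
pin? [469.78354094 226.370395    64.87517986] 13
```

Emit:
step_arm(
  commands=[3.1,-2.1,0,0,0,-0.13,1,6.2,-4.2,0,0,0,-0.26,1,9.3,-6.2,0,0,0,-0.39,1,12.4,-8.3,0,0,0,-0.52,1,15.5,-10.4,0,0,0,-0.65,1,18.6,-12.5,0,0,0,-0.78,1,21.7,-14.6,0,0,0,-0.91,1,24.8,-16.6,0,0,0,-1.04,1,27.9,-18.7,0,0,0,-1.17,1,31,-20.8,0,0,0,-1.3,1],
)

```text
clock: 1.1
eef_pos: [452.2, -294.2, 231.1]
tool_rot: [-3.141, -0.0, 1.685]
force: [0.2, -0.8, 0.3]
width: 85.6
gripper_force: 0.0
```

```bash
cat >> h.py <<'E'
from scipy.spatial.transform import Rotation as R
def togo(p,yaw,roll=np.pi):
    s=ctrl.read_state(); r0=R.from_euler('xyz',s['tool_rot']); r1=R.from_euler('xyz',[roll,0,yaw])
    print('t',s['clock'],'pos',s['eef_pos'].round(1),'rpy',s['tool_rot'].round(4),'F',s['force'].round(1),'w',round(s['width'],1))
    print('shift cm',(r0.inv().apply(np.array(p)-s['eef_pos'])/10).round(2),'turn',(r0.inv()*r1).as_rotvec().round(4))
E
python3 -c "
from h import *
togo([557,-142,180],np.radians(135.3))"
```

```text
t 1.1 pos [ 452.2 -294.2  231.1] rpy [-3.1411e+00 -2.0000e-04  1.6849e+00] F [ 0.2 -0.8  0.3] w 85.6
shift cm [13.93 12.15  5.11] turn [-4.000e-04 -4.000e-04 -6.765e-01]
```

Emit:
step_arm(
  commands=[2.3,2,0.8,0,0,-0.12,1,4.6,4.0,1.7,0,0,-0.24,1,6.9,6.1,2.5,0,0,-0.36,1,9.3,8.1,3.4,0,0,-0.48,1,11.6,10.1,4.2,0,0,-0.6,1,13.9,12.1,5.1,0,0,-0.676,1,13.9,12.1,5.1,0,0,-0.676,1,13.9,12.1,5.1,0,0,-0.676,1],
)

```text
clock: 1.9
eef_pos: [556.7, -143.7, 179.7]
tool_rot: [-3.141, -0.001, 2.357]
force: [-0.6, -0.4, 0.2]
width: 85.5
gripper_force: 0.0
```

```bash
python3 - <<'E'
from h import *
d=cam('wrist'); save('w1.png',d); P=cloud(d,True); togo([557,-142,50],np.radians(135.3))
print(d['vfov'],d['cx'],d['cy'],np.linalg.inv(d['world_to_cam']).round(3))
near=np.hypot(P[...,0]-557,P[...,1]+142)<60
for lo,hi in((8,40),(26,40)):
    m=near&(P[...,2]>lo)&(P[...,2]<hi); print(m.sum(), cv2.minAreaRect(P[m][:,:2].astype('f')) if m.sum()>10 else '')
E
```

```text
t 1.95 pos [ 556.3 -144.9  179.9] rpy [-3.1402e+00 -5.0000e-04  2.3548e+00] F [ 0.2  0.4 -0.1] w 85.3
shift cm [ 0.15  0.27 12.99] turn [-0.0014 -0.0005 -0.0066]
65.70646984690485 282.8163381489332 207.2509688734343 [[ 7.06000e-01  6.83000e-01  1.90000e-01  5.09252e+02]
 [ 7.09000e-01 -6.80000e-01 -1.90000e-01 -9.47580e+01]
 [-1.00000e-03  2.69000e-01 -9.63000e-01  3.22268e+02]
 [ 0.00000e+00  0.00000e+00  0.00000e+00  1.00000e+00]]
2504 ((556.70654296875, -141.42544555664062), (36.071868896484375, 64.66022491455078), 45.677085876464844)
1452 ((556.5143432617188, -141.14749145507812), (36.16553497314453, 33.704734802246094), 45.27953338623047)
```

View pics/w1.png

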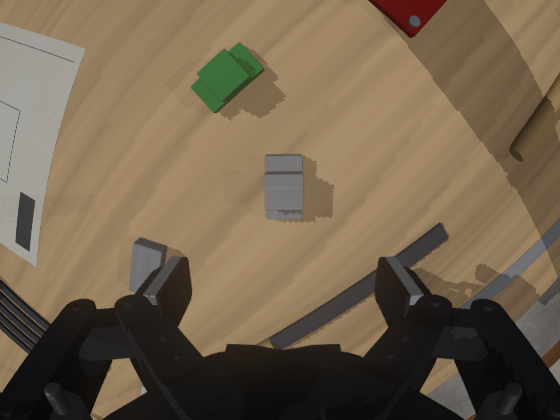

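The wrist view shows the stepped block centred at (284,187), with the green block, plain block and file clear of the fingers. Going down partway.

Emit:
step_arm(
  commands=[0.1,0.25,4,0,0,-0.008,1,0.1,0.25,8,0,0,-0.008,1,0.1,0.25,12,0,0,-0.008,1,0.1,0.25,12,0,0,-0.008,1,0.1,0.25,12,0,0,-0.008,1],
)

```text
clock: 2.45
eef_pos: [557.7, -142.8, 60.7]
tool_rot: [-3.141, -0.0, 2.362]
force: [0.6, -0.0, 0.2]
width: 85.2
gripper_force: 0.0
```

```bash
python3 - <<'E'
from h import *
for i in range(3):
    d=cam('wrist'); togo([556.7,-141.3,3],np.radians(135.5))
save('w2.png',d)
P=cloud(d,True)
m=(np.hypot(P[...,0]-557,P[...,1]+142)<50)&(P[...,2]>26)&(P[...,2]<38); print(m.sum(), cv2.minAreaRect(P[m][:,:2].astype('f')))
E
```

```text
t 2.5 pos [ 558.9 -142.6   61.9] rpy [3.1406e+00 2.0000e-03 2.3625e+00] F [ 0.3 -0.1  0.6] w 85.5
shift cm [ 0.27 -0.07  5.89] turn [ 0.001   0.002  -0.0024]
t 2.55 pos [ 559.5 -142.5   62.5] rpy [3.1397 0.0032 2.3627] F [0.1 0.3 0.5] w 85.8
shift cm [ 0.31 -0.12  5.95] turn [ 0.0019  0.0032 -0.0022]
t 2.6 pos [ 559.7 -142.4   62.7] rpy [3.1395 0.0036 2.3629] F [ 0.5 -0.2  0.6] w 85.3
shift cm [ 0.31 -0.14  5.97] turn [ 0.0021  0.0036 -0.0021]
3553 ((556.5776977539062, -141.05874633789062), (36.17766571044922, 33.91773986816406), 45.92584228515625)
```

Emit:
step_arm(
  commands=[0.2,-0.1,3,0,0,-0.003,1,0.2,-0.1,5.8,0,0,-0.003,1,0.2,-0.1,5.8,0,0,-0.003,1,0.2,-0.1,5.8,0,0,-0.003,1,0.2,-0.1,5.8,0,0,-0.003,1,0.2,-0.1,5.8,0,0,-0.003,0,0.2,-0.1,5.8,0,0,-0.003,0,0.2,-0.1,5.8,0,0,-0.003,0,0.2,-0.1,5.8,0,0,-0.003,0,0.2,-0.1,5.8,0,0,-0.003,0],
)

```text
clock: 3.6
eef_pos: [556.1, -141.3, 3.0]
tool_rot: [-3.142, 0.001, 2.367]
force: [-1.5, 0.9, 4.8]
width: 35.1
gripper_force: 61.7
```

Emit:
step_arm(
  commands=[0,0,0,0,0,0,0,0,0,0,0,0,0,0,0,0,0,0,0,0,0],
)

```text
clock: 3.9
eef_pos: [556.1, -141.4, 2.9]
tool_rot: [-3.142, 0.001, 2.367]
force: [-2.2, -0.2, 4.5]
width: 35.2
gripper_force: 61.7
```

```bash
python3 -c "
from h import *
togo([476.5,131.7,175],np.radians(95.1))"
```

```text
t 3.9 pos [ 556.1 -141.4    2.9] rpy [-3.1415e+00  7.0000e-04  2.3666e+00] F [-2.2 -0.2  4.5] w 35.2
shift cm [ 24.78  13.94 -17.22] turn [2.000e-04 7.000e-04 7.068e-01]
```

Emit:
step_arm(
  commands=[0,0,-2,0,0,0,0,0,0,-6,0,0,0,0,0,0,-10,0,0,0,0,2.5,1.4,-14,0,0,0.1,0,5,2.8,-16,0,0,0.2,0,7.5,4.2,-16,0,0,0.3,0,10,5.6,-16,0,0,0.4,0,12.5,7,-16,0,0,0.5,0,15,8.4,-16,0,0,0.6,0,17.5,9.8,-16,0,0,0.7,0],
)

```text
clock: 4.9
eef_pos: [498.3, 52.3, 161.9]
tool_rot: [-3.14, -0.0, 1.663]
force: [0.4, 0.8, -4.1]
width: 34.8
gripper_force: 60.9
```

```bash
python3 -c "
from h import *
togo([476.5,131.7,155],np.radians(95.1))"
```

```text
t 4.9 pos [498.3  52.3 161.9] rpy [-3.1402 -0.      1.6626] F [ 0.4  0.8 -4.1] w 34.8
shift cm [ 8.1  -1.44  0.69] turn [-0.0014 -0.      0.0028]
```

Emit:
step_arm(
  commands=[0,0,0,0,0,0,0,0,0,0,0,0,0,0,0,0,0,0,0,0,0],
)

```text
clock: 5.2
eef_pos: [499.3, 50.3, 162.0]
tool_rot: [-3.141, 0.001, 1.666]
force: [0.1, -0.8, -4.4]
width: 34.5
gripper_force: 61.0
```

```bash
python3 - <<'E'
from h import *
d=cam('wrist'); save('w3.png',d); P=cloud(d,True); hsv=cv2.cvtColor(d['image'],cv2.COLOR_RGB2HSV)
reg=(abs(P[...,0]-475)<110)&(abs(P[...,1]-155)<140)
b=(((hsv[...,0]<6)|(hsv[...,0]>174))&(hsv[...,1]>150)&(hsv[...,2]>30))
q=P[b&reg&(abs(P[...,2]-12)<4)]; print('plate',cv2.minAreaRect(q[:,:2].astype('f')),np.median(q[:,2]))
g=(reg&(hsv[...,1]<90)&(abs(P[...,2]-50)<3)).astype('u1'); g=cv2.morphologyEx(g,cv2.MORPH_OPEN,np.ones((9,9)))
n,l,st,c=cv2.connectedComponentsWithStats(g); i=1+st[1:,4].argmax(); q=P[l==i]; print('platform',cv2.minAreaRect(q[:,:2].astype('f')),np.median(q[:,2]))
m=reg&(P[...,2]>54)&(P[...,2]<62)&(hsv[...,1]<90)
n,l,st,c=cv2.connectedComponentsWithStats(m.astype('u1'))
for i in range(1,n):
    if st[i,4]>15: q=P[l==i]; print('angle',c[i].round(),st[i,4],q.mean(0).round(1),q.min(0).round(1),q.max(0).round(1))
togo([476.5,131.7,120],np.radians(95.1))
E
```

```text
plate ((475.81231689453125, 144.2796630859375), (109.4496078491211, 176.0873565673828), 5.277347087860107) 11.848041038558307
platform ((476.6141052246094, 133.3334197998047), (63.19173049926758, 99.4083023071289), 4.735106468200684) 49.90656092745175
angle [235.  52.] 198 [453.1 167.   58.3] [447.2 160.2  54. ] [460.7 172.1  61.4]
angle [291.  52.] 173 [494.3 170.4  58.5] [486.8 163.8  54.1] [499.6 174.9  61.5]
angle [235. 144.] 180 [459.6  96.1  58.4] [453.6  91.6  55.2] [467.1 102.3  61.4]
angle [289. 144.] 173 [500.   99.7  58.7] [492.5  94.8  55.6] [505.6 106.7  61. ]
t 5.25 pos [499.4  50.1 162. ] rpy [-3.1410e+00  6.0000e-04  1.6654e+00] F [ 0.9  0.5 -3.2] w 35.2
shift cm [ 8.35 -1.51  4.2 ] turn [-0.0006  0.0006  0.0055]
```

View pics/w3.png

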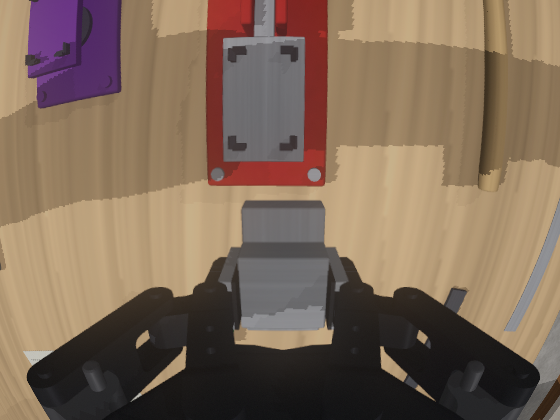

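The wrist view shows the platform at (263,100) with four corner angles, and the block held squarely at about (284,265). Checking the block's offset in the grip.

```bash
python3 - <<'E'
from h import *
d=dict(np.load('wrist.npz')); P=cloud(d,True); s=ctrl.read_state(); r=R.from_euler('xyz',s['tool_rot'])
T=r.inv().apply((P-s['eef_pos']).reshape(-1,3)).reshape(P.shape)
v,u=np.mgrid[0:420,0:560]; box=(u>238)&(u<330)&(v>198)&(v<330)
for lo,hi in((-40,-20),(-20,-5)):
    m=box&(T[...,2]>lo)&(T[...,2]<hi)&(abs(T[...,0])<45)&(abs(T[...,1])<30); q=T[m]; print(m.sum(),np.percentile(q,[1,50,99],axis=0).round(1))
togo([476.7,133.3,120],np.radians(95.0))
E
```

```text
7162 [[-16.  -16.5 -36. ]
 [  3.8   1.4 -28.8]
 [ 17.7  18.6 -21. ]]
3778 [[-30.5 -16.5 -19.3]
 [ 23.5   0.9 -11. ]
 [ 32.3  18.5  -5.8]]
t 5.25 pos [499.4  50.1 162. ] rpy [-3.1410e+00  6.0000e-04  1.6654e+00] F [ 0.9  0.5 -3.2] w 35.2
shift cm [ 8.5  -1.47  4.2 ] turn [-0.0006  0.0006  0.0073]
```

Emit:
step_arm(
  commands=[2.1,-0.4,0,0,0,0.007,0,4.2,-0.8,1,0,0,0.007,0,6.3,-1.2,2.5,0,0,0.007,0,8.4,-1.55,4.2,0,0,0.007,0,8.4,-1.55,6,0,0,0.007,0,8.4,-1.55,6,0,0,0.007,0,8.4,-1.55,6,0,0,0.007,0,8.4,-1.55,6,0,0,0.007,0],
)

```text
clock: 6.05
eef_pos: [476.9, 132.6, 103.0]
tool_rot: [3.14, 0.0, 1.658]
force: [-0.2, -1.2, -3.5]
width: 35.1
gripper_force: 60.8
```

```bash
python3 -c "
from h import *
togo([477.6,132.3,53],np.radians(95.0))"
```

```text
t 6.05 pos [476.9 132.6 103. ] rpy [3.1402e+00 1.0000e-04 1.6578e+00] F [-0.2 -1.2 -3.5] w 35.1
shift cm [-0.04  0.06  5.  ] turn [ 0.0014  0.0001 -0.0003]
```

Emit:
step_arm(
  commands=[0,-0.05,1,0,0,0,0,0,-0.05,2,0,0,0,0,0,-0.05,3,0,0,0,0,0,-0.05,4,0,0,0,0,0,-0.05,4.3,0,0,0,0,0,-0.05,4.6,0,0,0,0,0,-0.05,4.6,0,0,0,0,0,-0.05,4.6,0,0,0,0],
)

```text
clock: 6.85
eef_pos: [475.6, 133.6, 56.5]
tool_rot: [3.141, -0.0, 1.66]
force: [-1.2, -0.9, -3.8]
width: 35.3
gripper_force: 61.1
```

```bash
python3 -c "
from h import *
togo([476.3,132.3,53],np.radians(95.0)); save('w4.png',cam('wrist'))"
```

```text
t 6.85 pos [475.6 133.6  56.5] rpy [ 3.1412e+00 -1.0000e-04  1.6599e+00] F [-1.2 -0.9 -3.8] w 35.3
shift cm [-0.13  0.06  0.35] turn [ 0.0004 -0.0001  0.0019]
```

View pics/w4.png

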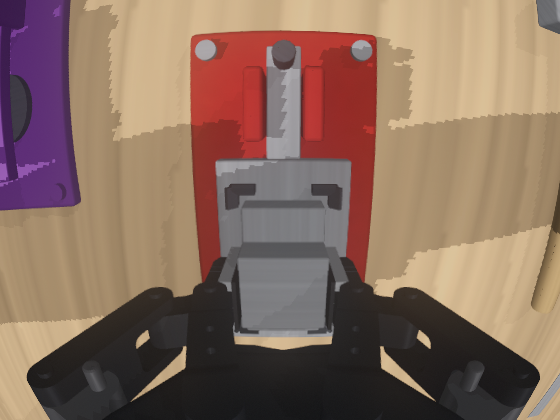

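The wrist view shows the block centred between the corner angles, which sit near (235,193) and (330,193). The catch pin is at (284,52) and there is no contact force. Now I seat the block and press.

Emit:
step_arm(
  commands=[0,0,0.2,0,0,0,0,0,0,0.4,0,0,0,0,0,0,0.6,0,0,0,0,0,0,0.9,0,0,0,0,0,0,1.2,0,0,0,0,0,0,1.5,0,0,0,0,0,0,1.8,0,0,0,0,0,0,2.1,0,0,0,0,0,0,2.1,0,0,0,0,0,0,2.1,0,0,0,0],
)

```text
clock: 7.9
eef_pos: [475.8, 133.5, 36.4]
tool_rot: [3.14, 0.0, 1.66]
force: [-2.5, -0.5, 10.9]
width: 35.1
gripper_force: 62.7
```

Emit:
step_arm(
  commands=[0,0,0.05,0,0,0,0,0,0,0.05,0,0,0,0,0,0,0.05,0,0,0,0,0,0,0.05,0,0,0,0,0,0,0.05,0,0,0,0,0,0,0.05,0,0,0,0,0,0,0.05,0,0,0,0,0,0,0.05,0,0,0,0,0,0,0.05,0,0,0,0,0,0,0.05,0,0,0,0],
)

```text
clock: 8.9
eef_pos: [475.8, 133.5, 36.0]
tool_rot: [3.14, 0.0, 1.66]
force: [-2.0, -1.6, 10.4]
width: 34.9
gripper_force: 62.7
```

Emit:
step_arm(
  commands=[0,0,0,0,0,0,0,0,0,0,0,0,0,0,0,0,0,0,0,0,0,0,0,0,0,0,0,0,0,0,0,0,0,0,0,0,0,0,0,0,0,0,0,0,0,0,0,0,0,0,0,0,0,0,0,0,0,0,0,0,0,0,0,0,0,0,0,0,0,0],
)

```text
clock: 9.9
eef_pos: [475.8, 133.6, 36.0]
tool_rot: [3.14, 0.0, 1.66]
force: [-1.8, -0.0, 11.0]
width: 35.1
gripper_force: 62.7
```

```bash
python3 - <<'E'
from h import *
a=dict(np.load('wrist.npz')) 
d=cam('wrist'); save('w5.png',d); togo([476.3,132.3,53],np.radians(95.0)); P=cloud(d,True)
m=(P[...,2]>62)&(P[...,2]<75)&(P[...,1]>190)&(abs(P[...,0]-468)<20); print('pin',P[m].mean(0),m.sum(), np.hypot(*(P[m].mean(0)[:2]-[476.7,133.3])))
E
```

```text
t 9.95 pos [475.8 133.5  36. ] rpy [3.1404e+00 1.0000e-04 1.6598e+00] F [-2.5 -0.9 10.7] w 34.7
shift cm [-0.13  0.05 -1.7 ] turn [0.0012 0.0001 0.0017]
pin [468.82876043 221.03721301  67.56993054] 669 88.08958485417341
```

View pics/w5.png

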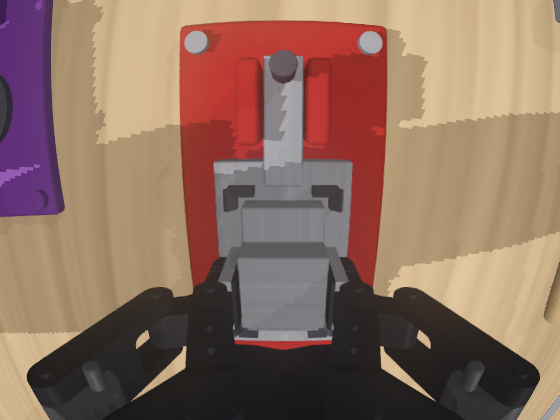

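The tongue now overlaps the platform edge (tip at (283,185)). The pin is 88 mm from the nest, so it is fully across. Next I ease off, release and withdraw.

Emit:
step_arm(
  commands=[0,0,-0.1,0,0,0,0,0,0,-0.2,0,0,0,0,0,0,-0.3,0,0,0,0,0,0,-0.3,0,0,0,0,0,0,-0.3,0,0,0,0],
)

```text
clock: 10.45
eef_pos: [475.7, 133.5, 38.9]
tool_rot: [3.14, 0.0, 1.66]
force: [-1.8, -0.6, 9.4]
width: 34.8
gripper_force: 62.7
```

Emit:
step_arm(
  commands=[0,0,-0.1,0,0,0,0,0,0,-0.1,0,0,0,0,0,0,-0.1,0,0,0,0.5,0,0,-0.1,0,0,0,1,0,0,-0.1,0,0,0,1,0,0,-0.1,0,0,0,1,0,0,-0.1,0,0,0,1,0,0,-0.1,0,0,0,1],
)

```text
clock: 11.25
eef_pos: [475.4, 133.5, 38.7]
tool_rot: [-3.142, -0.0, 1.66]
force: [0.5, 0.7, 0.0]
width: 85.5
gripper_force: 0.0
```

Emit:
step_arm(
  commands=[0,0,-1,0,0,0,1,0,0,-3,0,0,0,1,0,0,-6,0,0,0,1,0,0,-9,0,0,0,1,0,0,-12,0,0,0,1,-3,0,-13,0,0,0,1,-6,0,-13,0,0,0,1,-8,0,-13,0,0,0,1,-8,0,-13,0,0,0,1,-8,0,-13,0,0,0,1],
)

```text
clock: 12.25
eef_pos: [482.6, 54.0, 169.3]
tool_rot: [3.141, -0.0, 1.659]
force: [-0.6, 1.2, 0.1]
width: 85.7
gripper_force: 0.0
```

```bash
python3 - <<'E'
from h import *
d=cam('wrist'); save('w6.png',d); togo([476.3,132.3,53],np.radians(95.0)); P=cloud(d,True)
n=np.hypot(P[...,0]-476.7,P[...,1]-133.3)<25
print('top z',np.percentile(P[n][:,2],[50,90]))
m=(P[...,2]>64)&(P[...,2]<75)&(P[...,1]>190)&(abs(P[...,0]-468)<20); print('pin',P[m].mean(0),m.sum())
E
```

```text
t 12.3 pos [482.5  54.8 169.2] rpy [ 3.1410e+00 -8.0000e-04  1.6606e+00] F [-0.3 -0.5 -1. ] w 85.5
shift cm [ 7.77  0.07 11.63] turn [ 0.0006 -0.0008  0.0025]
top z [311.86635635 311.86635635]
pin [470.11466488 216.77841982  64.32221327] 4
```

View pics/w6.png

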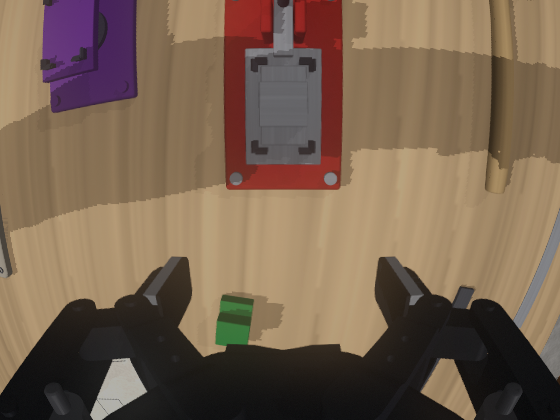

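The block lies centred in the nest at (284,105), step up, with the tongue over the platform edge at (283,50). One check of the heights, then I hand in.

```bash
python3 - <<'E'
from h import *
d=dict(np.load('wrist.npz')); P=cloud(d,True)
print('step top',P[105,284],'platform',P[100,252],P[100,314],'pin',P[3,284])
z=P[105,284,2]
if z<73: print(ctrl.finish_job())
E
```

```text
step top [477.44319958 132.76319818  69.21999201] platform [450.55383552 136.16096339  37.69463369] [501.93303836 140.80433808  37.42309672] pin [469.95887785 216.69143141  57.48145673]
the job is handed in; nothing more can be done
None
```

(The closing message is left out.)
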